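# Free the retaining bar of a vial rack and take the vials out

### The job

Free the retaining bar that lies over the vials in the grey rack: push it gently endwise, toward the bracket whose dark clamp has an end wall (the left one), until you feel it meet its stop, then lift it straight up out of its two brackets and lay it flat on the worktop, clear of the rack. Then take out the two open amber vials and stand them on the floor of the sheet pan, never tipping them, and leave the white bottle in its cell. Set things down rather than dropping them, and do not disturb the jar, the stapler or the paper cups.

Things in the scene. Friction and masses are not known exactly. Their poses are not given: they have to be found in the camera images.
- rack: Grey vial rack, bolted down. Origin: centre of its underside on the worktop; z up, y along the row, x across it (away from the robot). An open tray 70 x 200 x 30 mm (x, y, z), floor 4 mm thick, with three cells at y = -65, 0, +65 mm, each 62 x 61 mm inside, holding two vials and a white bottle in any order, up to 5 mm off centre. Brackets for the bar stand beyond both ends.
- bracket_plain (a point): Middle of the floor of the bracket at the rack's -y end: an open-topped channel along y, 67 mm long, floor 97 mm above the worktop, cheeks 23 mm apart and 12.5 mm high, outer end closed. Near its inner end a dark steel clamp, 14 mm long, 45 mm wide, up to 115 mm high: two teeth 14 mm apart hang 3 mm over the bar and hold it down.
- bracket_clamp (a point): Middle of the floor of the +y bracket, a like channel 70 mm long, with a longer like clamp that also has an end wall, the bar's stop. Both clamps are linked and stay fixed; they were set anywhere in a 16 mm range along y, not given. The bar must go 10 to 30 mm toward rack +y to meet the stop, and only there (within 2.5 mm) can both its waists rise between the teeth.
- bar_tab (a point): Point in the finger tab of the loose steel bar, 30 mm above its underside; y along the bar (as the rack's y), z up. Bar 20 mm wide, 10 thick, from y = -152 to +148 mm; waists 8 mm wide, 13 long, at y = -120 and +112 mm. Black tab: 12 mm thick in x, 36 long in y, 10 to 45 mm above the underside. About 0.28 kg, slides with 1 to 3 N. Flat on the worktop: this point at 30 mm.
- vial_1_center (a point): Centre, 41 mm above its foot, of an open-topped amber vial part full of tablets, 36 mm in diameter, 84 mm high, about 0.06 kg; z is its axis. Starts standing in a rack cell, under the bar.
- vial_2_center (a point): Centre, 41 mm above its foot, of the other open amber vial, 35 mm in diameter, 82 mm high, about 0.06 kg; z is its axis. Starts standing in a rack cell, under the bar.
- bottle_center (a point): Centre, half-way up, of the capped white tablet bottle, 48 mm in diameter (cap up to 54 mm), 88 mm high. Stands in a rack cell and stays there.
- pan: The sheet pan, which stays put: 378 mm along its x, 225 mm along its y, rolled rim 22 mm high; origin at the centre of its underside on the worktop. Flat floor 340 x 190 mm, 1.6 mm above the worktop. Two paper cups stand at its +x end (beyond x = 100 mm); the rest is free.
- jar_center (a point): Centre of the wide amber jar, 68 mm across, 92 mm high, on the worktop to the right; stays.
- stapler_center (a point): Centre of the tan stapler, 168 x 40 mm, 71 mm high, on the worktop to the right; stays.
- cup_a_center (a point): Centre of a paper dose cup, 38 mm across, 29 mm high, on the pan; stays.
- cup_b_center (a point): Centre of the other paper dose cup, 37 mm across, 29 mm high, on the pan; stays.

How it is judged:
By the outcome, as a careful person would: the job done as asked, in the order asked, and still so for the second after the job is handed in, with the robot touching nothing.
It also fails if it takes over 72 s, if anything falls off the work surface, if the arm or the gripper's body presses on something with over 40 N, if the wrist force passes 120 N, or if a joint passes its speed limit or range.

### The arm

A 6-joint arm with a two-finger parallel gripper is mounted at the origin on a cart in front of the work surface, level with it; the furniture and walls round the work are solid. World frame = base frame: x ahead of the robot, y to its left, z up, the work surface at z = 0. Lengths are in mm, angles in rad, forces in N, time in s.
With the tool pointing down it reaches from about 275 to 1000 mm from the base axis. Payload 8.4 kg.
Tool frame: the origin (TCP) lies on the centre line of the jaws, within the pads' length; the fingertips stand 17 mm ahead of it and the grasp point (between the pads) lies 2 mm behind it (r.tcp_to_tips is the z of the fingertips in the tool frame, in mm); z points along the fingers, y is the direction in which the jaws open and shut (so a half turn about z gives the same grasp; the last joint's range is limited). The gripper opens to 85 mm and grips with 20 to 120 N. Pads are 22 mm wide; open, the fingers measure 114 mm over their backs; the gripper's body (76 mm by 85 mm) begins 54 mm behind the grasp point. The pads swing forward as they close: fully open they stand 13 mm farther back than shut.
Start: joints at [-1.257, 0.353, 1.633, -0, 1.155, -0.002], TCP at [194.109, -594.096, 248.281] pointing down, gripper open.
Joint ranges: [-2.63, 2.63], [-0.92, 2.1], [0.06, 2.66], [-1.3, 4.44], [0, 2.69], [-3.02, 3.02]. Speed limits (rad/s): [2.22, 2.22, 2.79, 3.14, 3.14, 3.14].

### API

Orientations are given as [roll, pitch, yaw] about the fixed x, y, z axes, in that order (R = Rz(yaw) Ry(pitch) Rx(roll)).
In Python, from rig import r, cams, job gives the robot as it stands.
- The arm moves only by the tool drive_tool, never from a script. Its argument "deltas" is a list of rows, each a list of 4 numbers: the shift along the tool's x, y, z in cm, then the turn about the tool's z in rad. In form: [[x, y, z, roll], ...]. A call has 1 to 12 rows; each row shifts and turns the commanded pose from where the row before left it, along the tool's axes as they then stand; what a row does not reach is not made up. A row lasts 1/12 s, in which the tool goes at most 41.7 mm and 7.16 degrees, less where a joint would pass 70% of its speed; a pose out of reach is approached as far as the arm can. A call with a gripper value outside its range is refused whole. "jaw" is the closure, from 0 (fully open) to 1 (shut), set as the call begins (left out, the last holds). The fingers move at their own pace and stop on an object; "force" is the grip in N (left out, the last holds). Time passes only in rows, so rows that do not move let the fingers close. It gives the time, the measured TCP pose, the force and the opening at its end, in the units of the state.
- r.sense(): the state, without advancing time (a new reading comes with each control period).
- cams.grab_frame(name): name is "side" or "top" or "wrist"; returns (picture, depth): 400x640x3 uint8, red, green, blue; 400x640 float32, mm along the optical axis (not along the pixel's ray), 0 where there is no reading.
- cams.camera_params(name): a dict with "fx", "fy", "cx", "cy" (pixels), "k1" (the pictures are not rectified: a ray, as slopes to the right and down, at radius r is drawn at 1 + k1 r^2 times it, then the intrinsics apply), "R" (3x3) and "t" (3): a world point X has camera coordinates R X + t. Camera axes: x right, y down, z forward; pixel columns grow to the right and rows downward; lengths in mm; the calibration is good to about 2 mm. A picture is of the moment at which its call begins: read the wrist's pose just before it. camera_params takes no time and is no camera call; for the wrist camera it gives the pose at the moment of the call.
- job.sign_off(): hands the job in, once; it reports no verdict.
The state is a dict: "clock": time; "qpos": joint angles; "qvel": joint speeds; "joint_efforts": joint torques, N m; "eef_pos": TCP position; "tcp_rot": TCP orientation; "contact_force": force on the tool from outside, world axes, zero at the start; "wrist_torque": the same for the moment, N m; "opening": opening from 0.0 (shut) to 1.0 (fully open).
Only numpy, scipy, OpenCV 4.12 (cv2) and the standard library are available. Lean on these libraries where they do the work, as an engineer would, in place of code of your own. Each camera call takes 0.05 s, during which the arm holds its last target. There are 200 camera calls.

## Working session

There is one attempt and no reset: what is moved stays moved. The work goes in short steps, Python scripts to look and compute and a tool call to move; the robot and the scene stay as the last step left them, time stands still between calls to the robot, and variables do not carry over. Pictures are saved under pics/ and viewed, about 8 in all and at most 12, crops included, and the job is handed in when it is done.

Besides the shell and the picture viewer there is one more tool, called after ">>>" as a command line: name --pt "numbers of a row" for each row, then --argument value for the rest. drive_tool: Moves the arm, as the interface text tells. Its arguments: {"type":"object","properties":{"deltas":{"type":"array"},"jaw":{"type":"number"},"force":{"type":"number"}},"required":["deltas"]}

```bash
mkdir -p pics; ls; cat > h.py <<'E'
import numpy as np, cv2
from rig import r,cams,job
def grab(n,f=None):
    p=cams.camera_params(n); im,d=cams.grab_frame(n)
    if f: cv2.imwrite('pics/'+f,im[:,:,::-1]); np.savez('pics/'+f[:-4],im=im,d=d,**{k:np.array(v) for k,v in p.items()})
    return p,im,d
def rays(p,uv):
    uv=np.atleast_2d(np.float64(uv)); K=np.array([[p['fx'],0,p['cx']],[0,p['fy'],p['cy']],[0,0,1]],float)
    q=(uv-[K[0,2],K[1,2]])/[K[0,0],K[1,1]]; x=q.copy()
    for _ in range(20): x=q/(1+float(p['k1'])*(x**2).sum(1,keepdims=True))
    return np.c_[x,np.ones(len(x))]
def at_z(p,uv,z):
    R=np.array(p['R']);t=np.array(p['t']); d=rays(p,uv)@R; c=-R.T@t
    return c+d*((z-c[2])/d[:,2])[:,None]
def at_d(p,uv,d):
    R=np.array(p['R']);t=np.array(p['t']); return (rays(p,uv)*np.reshape(d,(-1,1))-t)@R
def cloud(p,d):
    v,u=np.mgrid[0:d.shape[0],0:d.shape[1]]; uv=np.c_[u.ravel(),v.ravel()]
    P=at_d(p,uv,d.ravel()); P[d.ravel()<=0]=np.nan
    return P.reshape(*d.shape,3)
def load(f):
    return np.load('pics/'+f+'.npz')
E
python3 - <<'E'
from h import *
p,im,d=grab('top','top0.png'); print({k:np.round(v,3).tolist() for k,v in p.items()})
p,im,d=grab('side','side0.png'); print({k:np.round(v,3).tolist() for k,v in p.items()})
s=r.sense(); print(s)
a=cv2.imread('pics/top0.png');b=cv2.imread('pics/side0.png')
E
```

```text
pics
{'fx': 438.914, 'fy': 438.914, 'cx': 318.95, 'cy': 200.107, 'k1': -0.014, 'R': [[0.012, -1.0, 0.019], [-0.984, -0.015, -0.178], [0.178, -0.016, -0.984]], 't': [-60.225, 560.068, 1459.616]}
{'fx': 469.848, 'fy': 469.848, 'cx': 315.318, 'cy': 199.419, 'k1': -0.091, 'R': [[0.897, -0.442, -0.014], [-0.223, -0.426, -0.877], [0.381, 0.789, -0.481]], 't': [-511.629, 172.576, 1373.007]}
{'clock': 0.1, 'qpos': array([-1.25741195e+00,  3.53597906e-01,  1.63403099e+00, -1.54273783e-05,
        1.15518578e+00, -2.38964134e-03]), 'qvel': array([ 0.00078005, -0.00165627, -0.00180646,  0.00149634,  0.00088142,
       -0.00242853]), 'joint_efforts': array([-3.14058261e-04, -6.06358409e+01, -3.42819142e+01, -3.90325783e-05,
        3.81990918e-03, -8.24414457e-06]), 'eef_pos': array([ 193.9780266 , -593.73003519,  247.63716978]), 'tcp_rot': array([-3.14037060e+00,  1.11861985e-05,  3.15780259e-01]), 'contact_force': array([ 0.95021884, -0.17199691,  0.9919507 ]), 'wrist_torque': array([-0.02573804,  0.0378865 , -0.02663717]), 'opening': 1.002485759161506}
```

View pics/top0.png

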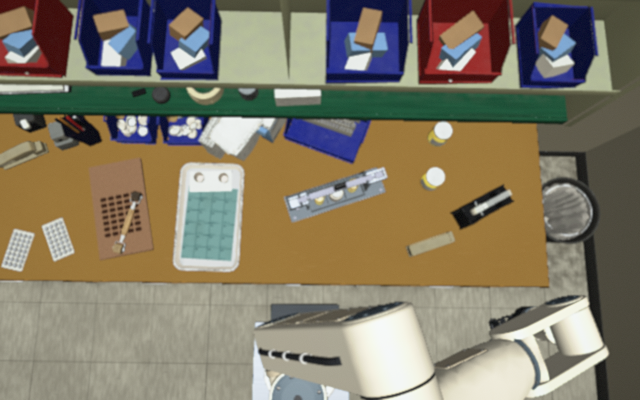

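View pics/side0.png

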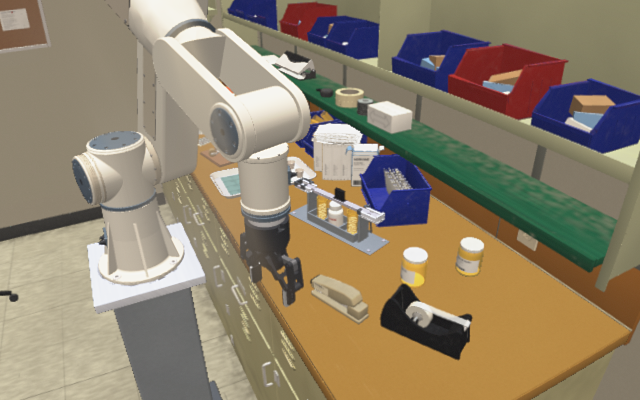

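The top view shows the rack at about (335,192), turned roughly 15°. The pan is at (210,216), with its cups at the far end (197–223,178). The stapler is at (431,243) and the jar at (432,180). Next I'll get rough positions from the top view's depth.

```bash
python3 - <<'E'
from h import *
L=load('top0'); P=cloud(L,L['d'])
for n,uv in dict(plain=(378,175),clamp=(298,205),tab=(338,186),pan=(210,216),cup1=(197,178),cup2=(223,178),jar=(432,178),stap=(431,243),table=(260,250),v1=(320,198),v2=(355,190)).items(): print(n,P[uv[1],uv[0]].round())
p=cams.camera_params('wrist'); s=r.sense()
from scipy.spatial.transform import Rotation as Ro
T=Ro.from_euler('xyz',s['tcp_rot']).as_matrix(); R=np.array(p['R']);c=-R.T@p['t']
print('cam in tool',(T.T@(c-s['eef_pos'])).round(1),'axes cam in tool\n',(R@T).round(3), p['fx'],p['cx'],p['cy'],p['k1'])
im=L['im'][150:235,270:405,::-1]
pan=L['im'][155:280,165:255,::-1]
a=cv2.resize(im,None,fx=5.9,fy=5.9,interpolation=cv2.INTER_CUBIC)
cv2.imwrite('pics/c1.png',a)
E
```

```text
plain [ 639. -249.  109.]
clamp [533.  17. 106.]
tab [ 591. -112.  146.]
pan [507. 328.   6.]
cup1 [642. 382.   8.]
cup2 [644. 290.   6.]
jar [ 636. -436.   90.]
stap [ 417. -432.   65.]
table [390. 150.   1.]
v1 [567. -56.  57.]
v2 [ 605. -180.   19.]
cam in tool [  79.2   -0.6 -124.4] axes cam in tool
 [[ 0.     1.    -0.001]
 [-0.952 -0.    -0.305]
 [-0.305  0.001  0.952]] 329.7066351585389 318.3815978300785 201.80156304034983 0.014552269849515662
```

View pics/c1.png

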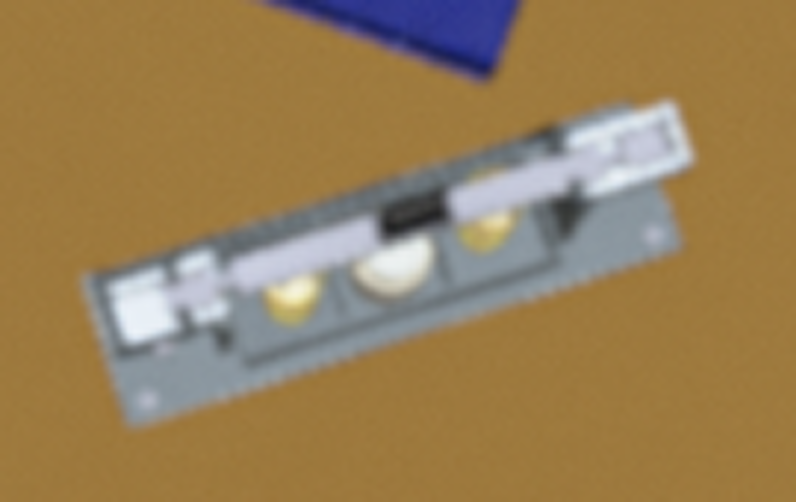

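>>> drive_tool --pt "2 -1.5 -1 0" --pt "3 -2.3 -1 0" --pt "3 -2.3 -1 0" --pt "3 -2.3 -1 0.01" --pt "3 -2.3 -0.5 0.01" --pt "3 -2.3 -0.5 0.01" --pt "3 -2.3 0 0.01" --pt "3 -2.3 0 0.01" --pt "3 -2.3 0 0.01" --pt "3 -2.3 0 0" --pt "3 -2.3 0 0" --pt "3 -2.3 0 0"

```text
clock: 1.1
eef_pos: [454.3, -236.2, 298.2]
tcp_rot: [-3.141, 0.0, 0.256]
contact_force: [1.1, -1.3, -0.1]
opening: 1.0
```

>>> drive_tool --pt "3 -2.3 0 0" --pt "3 -2.3 0 0" --pt "2 -1.5 0 0" --pt "0 0 0 0" --pt "0 0 0 0"

```text
clock: 1.52
eef_pos: [516.0, -157.6, 297.8]
tcp_rot: [-3.141, 0.001, 0.259]
contact_force: [-0.5, -0.2, 0.4]
opening: 0.995
```

```bash
python3 - <<'E'
from h import *
s=r.sense(); print(s['clock'],s['eef_pos'],s['tcp_rot'],s['qpos'].round(2))
grab('wrist','w1.png'); L=load('w1'); P=cloud(L,L['d'])
m=(abs(P[...,2]-107)<4)
q=P[m]; print(len(q))
E
```

```text
1.5167 [ 515.95245822 -157.56942375  297.80108779] [-3.14121278e+00  9.08098570e-04  2.58506771e-01] [-0.3   0.17  1.76 -0.    1.21  1.01]
9020
```

View pics/w1.png

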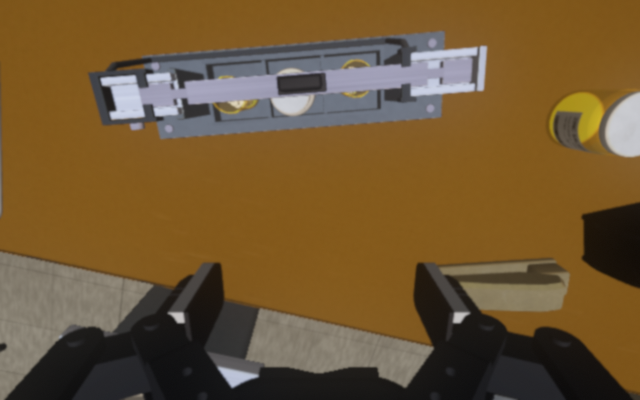

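Clear view of the assembly: the bar runs from (140,95) to (470,68), the tab is at (301,83), the vials at (234,100) and (355,78), and the bottle at (292,97). I'll enlarge it.

```bash
python3 - <<'E'
from h import *
L=load('w1'); P=cloud(L,L['d']); im=L['im'].astype(float)
a=L['im'][25:145,85:490,::-1]
a1=cv2.resize(a[:, :205],None,fx=3.9,fy=3.9,interpolation=cv2.INTER_CUBIC); a2=cv2.resize(a[:,200:],None,fx=3.9,fy=3.9,interpolation=cv2.INTER_CUBIC)
a2=a2[:, :a1.shape[1]]
cv2.imwrite('pics/c2.png',np.r_[a1[:,:798],a2[:468,:798]][:, :798])
# tab: top at z 142
m=(P[...,2]>134)&(P[...,2]<150)&(im.sum(2)<200); q=P[m][:,:2]; print('tab',len(q),P[m].mean(0).round(1)); print(cv2.minAreaRect(q.astype(np.float32)))
m=(abs(P[...,2]-107)<3.5)&(im.mean(2)>110); q=P[m][:,:2]; print(len(q)); 
vx=cv2.fitLine(q.astype(np.float32),cv2.DIST_HUBER,0,.01,.01).ravel(); print(vx, np.arctan2(-vx[0],vx[1]))
E
```

```text
tab 658 [ 598.3 -119.7  140.3]
((598.2872314453125, -119.53986358642578), (11.422388076782227, 35.34384536743164), 19.15829849243164)
8338
[ 3.2938942e-01 -9.4419414e-01  6.0005518e+02 -1.2329362e+02] -2.8059359
```

View pics/c2.png

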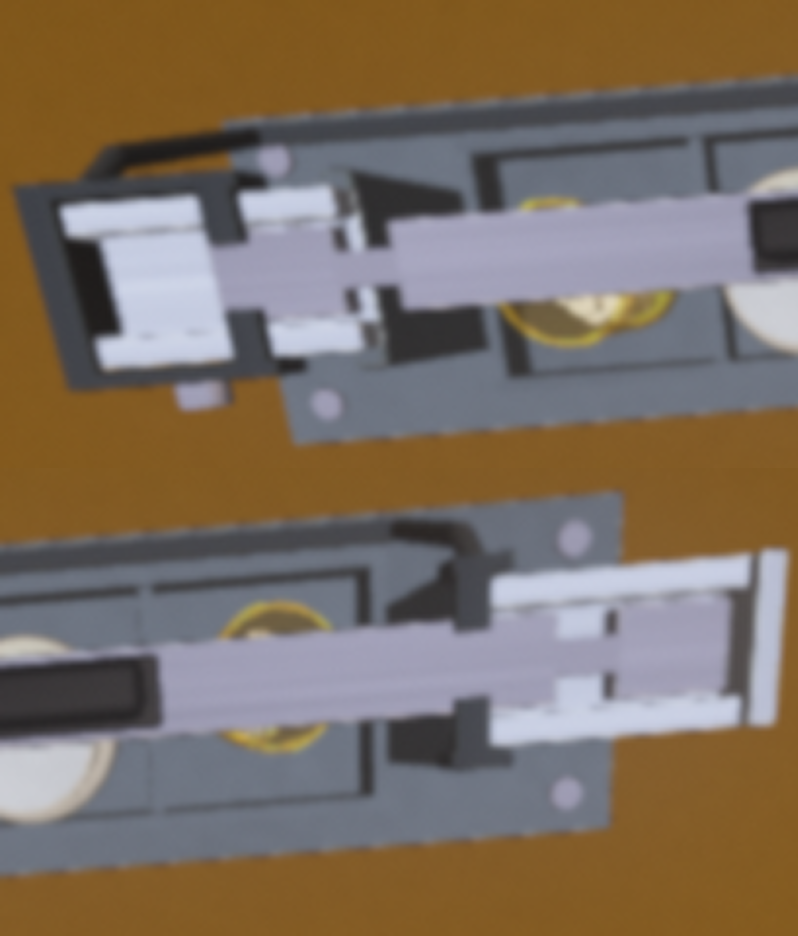

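>>> drive_tool --pt "3 -0.5 0 -0.12" --pt "2.7 0 0 -0.12" --pt "2.5 0.3 0 -0.12" --pt "0 0 1 -0.12" --pt "0 0 1 -0.12" --pt "0 0 1 -0.12" --pt "0 0 1 -0.12" --pt "0 0 1 -0.12" --pt "0 0 1 -0.12" --pt "0 0 1 -0.12" --pt "0 0 1 -0.12" --pt "0 0 0.5 -0.12"

```text
clock: 2.57
eef_pos: [590.5, -128.6, 212.0]
tcp_rot: [-3.14, -0.0, 1.7]
contact_force: [-0.5, 0.2, 0.3]
opening: 0.999
```

>>> drive_tool --pt "0 0 0 -0.12" --pt "0 0 0 -0.087" --pt "0 0 0 0" --pt "0 0 0 0"

```text
clock: 2.9
eef_pos: [591.3, -128.3, 213.3]
tcp_rot: [-3.141, 0.0, 1.898]
contact_force: [0.0, -0.1, -0.0]
opening: 1.001
```

```bash
cat >> h.py <<'E'
def st():
    s=r.sense(); print(round(s['clock'],2),s['eef_pos'].round(1),s['tcp_rot'].round(4),'F',s['contact_force'].round(1),'op',round(s['opening'],3),'q6',s['qpos'][5].round(2)); return s
def togo(x,y,z,yaw=None):
    s=st(); w=s['tcp_rot'][2]; d=np.array([x,y,z])-s['eef_pos']; c,n=np.cos(w),np.sin(w)
    print('cm',np.round([(c*d[0]+n*d[1])/10,(n*d[0]-c*d[1])/10,-d[2]/10],2),'turn',None if yaw is None else round(w-yaw,3))
E
python3 - <<'E'
from h import *
print(r.tcp_to_tips); togo(598.3,-119.6,129,1.906)
E
```

```text
17.0
2.9 [ 591.3 -128.3  213.3] [-3.1412e+00  1.0000e-04  1.8985e+00] F [ 0.  -0.1 -0. ] op 1.001 q6 -0.54
cm [0.6  0.94 8.43] turn -0.008
```

>>> drive_tool --pt "0.6 0.94 0 -0.008" --pt "0 0 0 0"

```text
clock: 3.07
eef_pos: [599.8, -117.7, 213.6]
tcp_rot: [3.14, -0.0, 1.909]
contact_force: [0.4, -0.0, 0.5]
opening: 0.998
```

```bash
python3 - <<'E'
from h import *
s=st(); grab('wrist','w2.png'); L=load('w2'); P=cloud(L,L['d']); im=L['im'].astype(float)
m=(P[...,2]>136)&(P[...,2]<148)&(im.sum(2)<200)&(np.hypot(P[...,0]-598,P[...,1]+120)<35); q=P[m][:,:2]; print(len(q),P[m].mean(0).round(1),cv2.minAreaRect(q.astype(np.float32)))
m=(abs(P[...,2]-107)<4)&(im.mean(2)>110)&(np.hypot(P[...,0]-598,P[...,1]+120)<110); q=P[m][:,:2]; print(len(q),P[m][:,2].mean(),cv2.minAreaRect(q.astype(np.float32)))
E
```

```text
3.07 [ 599.8 -117.7  213.6] [ 3.1404 -0.      1.9087] F [ 0.4 -0.   0.5] op 0.998 q6 -0.53
909 [ 597.7 -116.8  140.3] ((598.0697631835938, -118.18338012695312), (11.832576751708984, 34.49789047241211), 19.612083435058594)
6275 105.88458407969381 ((594.52294921875, -121.40545654296875), (36.31890106201172, 219.7562255859375), 21.525148391723633)
```

View pics/w2.png

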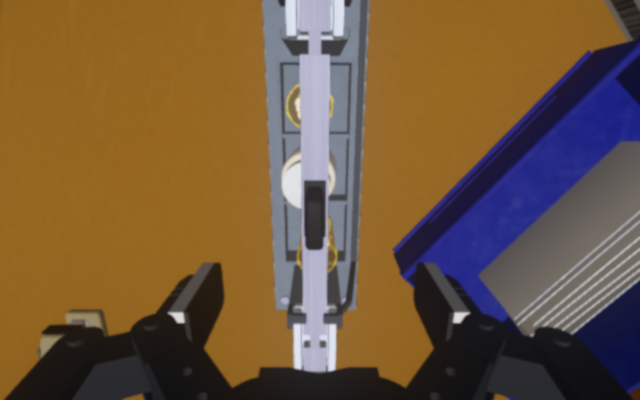

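The bar is vertical in the picture, with the tab at (315,215) between the jaws. The blue bin's corner at (400,255) is near on the right, so I'll part-close the jaws before going down.

>>> drive_tool --pt "-0.07 -0.17 0 0" --pt "0 0 0 0" --pt "0 0 1.5 0" --pt "0 0 1.5 0" --pt "0 0 1.5 0" --pt "0 0 1.5 0" --pt "0 0 1 0" --pt "0 0 0.5 0" --pt "0 0 0.5 0" --pt "0 0 0.4 0" --pt "0 0 0 0" --pt "0 0 0 0" --jaw 0.6 --force 20

```text
clock: 4.12
eef_pos: [597.7, -119.6, 129.6]
tcp_rot: [3.141, 0.0, 1.911]
contact_force: [-0.2, 0.7, -0.1]
opening: 0.398
```

```bash
python3 - <<'E'
from h import *
togo(598.2,-119,129,1.906)
L=load('w1'); P=cloud(L,L['d']); L2=load('w2'); P2=cloud(L2,L2['d'])
# rack geometry in rack-aligned frame about tab
w=.335; ex=np.array([np.cos(w),np.sin(w)]); ey=np.array([-np.sin(w),np.cos(w)]); o=np.array([598.2,-119.])
for n,PP,I in(('w1',P,L['im']),('w2',P2,L2['im'])):
  q=(PP[...,:2]-o); a=q@ex; b=q@ey; z=PP[...,2]; I=I.astype(int)
  blue=(I[...,2]>I[...,0]+60)&(a>20)&(a<250)
  if blue.sum(): print(n,'blue min a',np.nanpercentile(a[blue],1),'z max',np.nanpercentile(z[blue],99), 'b range',np.nanpercentile(b[blue],[1,99]))
  yel=(I[...,0]>I[...,2]+60)&(abs(a)<30)&(abs(b)<110)&(z>40)&(z<100)
  for s in(-1,1):
    k=yel&(b*s>25); print('vial',s,k.sum(),np.nanmedian(a[k]),np.nanpercentile(b[k],[2,50,98]),np.nanpercentile(z[k],[50,95]),np.nanpercentile(a[k],[2,98]))
E
```

```text
4.12 [ 597.7 -119.6  129.6] [3.1412e+00 2.0000e-04 1.9107e+00] F [-0.2  0.7 -0.1] op 0.398 q6 -0.54
cm [0.05 0.07 0.06] turn 0.005
vial -1 115 12.719135458899984 [-62.15722838 -50.3900208  -40.33382046] [83.91455392 85.83825071] [-14.62223349  18.0875208 ]
vial 1 159 -15.49382966513454 [56.5695716  64.26887718 85.80708487] [84.51021672 87.36957211] [-20.30690469  12.89050075]
w2 blue min a 91.52555953558232 z max 69.50323142034343 b range [-164.33298078  108.36902709]
vial -1 237 14.090761422523103 [-63.40746268 -48.81753302 -38.07967989] [82.34315808 85.30164847] [-14.94688665  18.31156052]
vial 1 180 -16.169325279508833 [58.64934681 72.88603129 86.2218793 ] [86.27746853 87.65852709] [-20.78742406  12.85454949]
```

>>> drive_tool --pt "0 0.03 0 0.004" --pt "0 0 0 0" --pt "0 0 0 0" --pt "0 0 0 0" --pt "0 0 0 0" --pt "0 0 0 0" --jaw 1 --force 20

```text
clock: 4.62
eef_pos: [598.2, -119.6, 129.9]
tcp_rot: [3.141, 0.0, 1.907]
contact_force: [-0.6, 0.2, 5.9]
opening: 0.136
```

>>> drive_tool --pt "0 0 -0.05 0" --pt "0.1 0 0 0" --pt "0.15 0 0 0" --pt "0.15 0 0 0" --pt "0.15 0 0 0" --pt "0.15 0 0 0" --pt "0.15 0 0 0" --pt "0.15 0 0 0" --pt "0 0 0 0"

```text
clock: 5.37
eef_pos: [594.5, -109.8, 129.9]
tcp_rot: [3.141, -0.0, 1.907]
contact_force: [1.3, -1.2, 2.8]
opening: 0.135
```

```bash
python3 - <<'E'
from h import *
s=st(); print((s['eef_pos'][:2]-[598.2,-119.6])@[-np.sin(.335),np.cos(.335)])
E
```

```text
5.37 [ 594.5 -109.8  129.9] [ 3.1415 -0.      1.907 ] F [ 1.3 -1.2  2.8] op 0.135 q6 -0.52
10.50959522672861
```

>>> drive_tool --pt "0.12 0 0 0" --pt "0.12 0 0 0" --pt "0.12 0 0 0" --pt "0.12 0 0 0" --pt "0.12 0 0 0" --pt "0 0 0 0"

```text
clock: 5.87
eef_pos: [592.6, -104.2, 129.9]
tcp_rot: [3.141, 0.0, 1.907]
contact_force: [0.5, -3.9, 3.6]
opening: 0.137
```

>>> drive_tool --pt "0.1 0 0 0" --pt "0.1 0 0 0" --pt "0.1 0 0 0" --pt "0 0 0 0"

```text
clock: 6.2
eef_pos: [591.6, -101.5, 129.9]
tcp_rot: [3.141, 0.0, 1.907]
contact_force: [1.2, -3.5, 3.7]
opening: 0.137
```

>>> drive_tool --pt "0.1 0 0 0" --pt "0.1 0 0 0" --pt "0 0 0 0"

```text
clock: 6.45
eef_pos: [590.9, -99.6, 129.9]
tcp_rot: [3.141, 0.0, 1.907]
contact_force: [1.1, -4.4, 5.0]
opening: 0.132
```

>>> drive_tool --pt "0.1 0 0 0" --pt "0.1 0 0 0" --pt "0 0 0 0"

```text
clock: 6.7
eef_pos: [590.2, -97.7, 129.9]
tcp_rot: [3.141, 0.0, 1.907]
contact_force: [2.1, -3.8, 5.8]
opening: 0.136
```

>>> drive_tool --pt "0.1 0 -0.02 0" --pt "0.1 0 0 0" --pt "0 0 0 0"

```text
clock: 6.95
eef_pos: [589.4, -95.6, 129.9]
tcp_rot: [-3.141, -0.0, 1.907]
contact_force: [0.4, -2.7, 3.5]
opening: 0.139
```

>>> drive_tool --pt "0.1 0 0 0" --pt "0 0 0 0"

```text
clock: 7.12
eef_pos: [589.0, -94.7, 129.9]
tcp_rot: [-3.141, -0.0, 1.907]
contact_force: [0.9, -2.7, 3.1]
opening: 0.137
```

>>> drive_tool --pt "0.1 0 0 0" --pt "0 0 0 0"

```text
clock: 7.28
eef_pos: [588.7, -93.8, 129.9]
tcp_rot: [-3.141, -0.0, 1.907]
contact_force: [1.6, -2.7, 3.5]
opening: 0.136
```

>>> drive_tool --pt "0.1 0 0 0" --pt "0 0 0 0"

```text
clock: 7.45
eef_pos: [588.6, -93.4, 129.9]
tcp_rot: [3.142, 0.001, 1.907]
contact_force: [1.7, -6.2, 0.7]
opening: 0.133
```

>>> drive_tool --pt "0.1 0 0 0" --pt "0 0 0 0"

```text
clock: 7.62
eef_pos: [588.7, -93.2, 130.0]
tcp_rot: [3.141, 0.002, 1.907]
contact_force: [3.9, -11.1, -0.2]
opening: 0.135
```

>>> drive_tool --pt "-0.14 0 0 0" --pt "0 0 0 0" --force 35

```text
clock: 7.78
eef_pos: [588.7, -93.4, 129.9]
tcp_rot: [-3.142, -0.0, 1.907]
contact_force: [1.8, -2.3, 2.7]
opening: 0.131
```

>>> drive_tool --pt "0 0 -0.1 0" --pt "0 0 -0.15 0" --pt "0 0 -0.15 0" --pt "0 0 0 0"

```text
clock: 8.12
eef_pos: [588.1, -93.3, 133.7]
tcp_rot: [-3.14, -0.001, 1.907]
contact_force: [1.5, -3.2, -3.4]
opening: 0.134
```

>>> drive_tool --pt "0 0 -0.2 0" --pt "0 0 -0.2 0" --pt "0 0 -0.2 0" --pt "0 0 0 0"

```text
clock: 8.45
eef_pos: [588.7, -93.2, 140.4]
tcp_rot: [3.141, -0.0, 1.907]
contact_force: [-0.2, -2.2, -2.3]
opening: 0.133
```

>>> drive_tool --pt "0 0 -0.3 0" --pt "0 0 -0.4 0" --pt "0 0 -0.5 0" --pt "0 0 -0.6 0" --pt "0 0 0 0"

```text
clock: 8.87
eef_pos: [589.4, -93.3, 159.6]
tcp_rot: [3.14, 0.001, 1.907]
contact_force: [1.0, -0.2, -3.4]
opening: 0.134
```

>>> drive_tool --pt "0 0 -1.5 0" --pt "0 0 -2 0" --pt "0 -1 -1.5 0" --pt "0.4 -2 0 0" --pt "0.4 -2.4 0 0" --pt "0.4 -2.4 0 0" --pt "0.4 -2.4 0 0" --pt "0.4 -2.4 0 0" --pt "0.4 -1.6 0 0" --pt "0 -0.8 1 0" --pt "0 0 2 0" --pt "0 0 2 0"

```text
clock: 9.87
eef_pos: [439.4, -120.4, 158.5]
tcp_rot: [3.139, 0.001, 1.906]
contact_force: [0.5, -0.4, -3.5]
opening: 0.136
```

```bash
python3 - <<'E'
from h import *
togo(440,-120,60,1.906)
L=load('w1'); 
print('plate front corners',at_z(L,[(161,138),(439,118)],3).round(), 'table front', at_z(L,[(0,250),(430,343)],0).round(),'stapler L end',at_z(L,[(440,265),(455,308)],0).round())
E
```

```text
9.87 [ 439.4 -120.4  158.5] [3.1391e+00 1.4000e-03 1.9061e+00] F [ 0.5 -0.4 -3.5] op 0.136 q6 -0.61
cm [0.02 0.08 9.85] turn 0.0
plate front corners [[ 493.   41.    3.]
 [ 605. -287.    3.]] table front [[ 280.  239.    0.]
 [ 283. -398.    0.]] stapler L end [[ 414. -364.    0.]
 [ 352. -412.    0.]]
```

>>> drive_tool --pt "0 0 1.5 0" --pt "0 0 2 0" --pt "0 0 2 0" --pt "0 0 2 0" --pt "0 0 1.5 0" --pt "0 0 1 0" --pt "0 0 0.7 0" --pt "0 0 0.5 0" --pt "0 0 0.3 0" --pt "0 0 0 0" --pt "0 0 0 0"

```text
clock: 10.78
eef_pos: [439.5, -120.3, 43.4]
tcp_rot: [3.141, 0.0, 1.907]
contact_force: [0.7, -0.2, -2.7]
opening: 0.133
```

>>> drive_tool --pt "0 0 0.3 0" --pt "0 0 0.3 0" --pt "0 0 0.2 0" --pt "0 0 0 0"

```text
clock: 11.12
eef_pos: [439.0, -120.2, 34.7]
tcp_rot: [-3.141, -0.0, 1.907]
contact_force: [-0.1, -1.5, -2.8]
opening: 0.136
```

>>> drive_tool --pt "0 0 0.1 0" --pt "0 0 0.1 0" --pt "0 0 0 0"

```text
clock: 11.37
eef_pos: [439.3, -120.3, 33.0]
tcp_rot: [3.141, 0.0, 1.907]
contact_force: [0.1, -0.6, -0.4]
opening: 0.135
```

>>> drive_tool --pt "0 0 0.05 0" --pt "0 0 0 0"

```text
clock: 11.53
eef_pos: [439.3, -120.3, 33.0]
tcp_rot: [3.141, 0.0, 1.907]
contact_force: [-1.9, -0.6, 6.4]
opening: 0.134
```

>>> drive_tool --pt "0 0 0 0" --pt "0 0 0 0" --pt "0 0 0 0" --pt "0 0 -0.5 0" --pt "0 0 -2 0" --pt "0 0 -3 0" --pt "0 0 -3 0" --pt "0 0 -3 0" --pt "0 0 -3 0" --pt "0 0 -3 0" --pt "0 0 -3 0" --pt "0 0 -1 0" --jaw 0.6

```text
clock: 12.53
eef_pos: [440.7, -120.7, 252.0]
tcp_rot: [3.137, 0.003, 1.907]
contact_force: [1.9, -0.1, -1.0]
opening: 0.403
```

>>> drive_tool --pt "-0.4 1.2 0 0" --pt "-1 3 0 0" --pt "-1 3 0 0" --pt "-1 3 0 0" --pt "-1 3 0 0" --pt "-0.6 1.8 0 0" --pt "0 0.2 0 0" --pt "0 0 0 0" --pt "0 0 0 0" --jaw 0.25

```text
clock: 13.28
eef_pos: [598.0, -117.0, 245.9]
tcp_rot: [-3.139, -0.001, 1.907]
contact_force: [-1.4, -0.8, -0.9]
opening: 0.748
```

```bash
python3 - <<'E'
from h import *
st(); grab('wrist','w3.png'); L=load('w3'); P=cloud(L,L['d'])
a=L['im'][0:300,180:480,::-1]; cv2.imwrite('pics/c3.png',cv2.resize(a,None,fx=2,fy=2,interpolation=cv2.INTER_CUBIC))
E
```

```text
13.28 [ 598.  -117.   245.9] [-3.139e+00 -1.400e-03  1.907e+00] F [-1.4 -0.8 -0.9] op 0.748 q6 -0.53
```

View pics/c3.png

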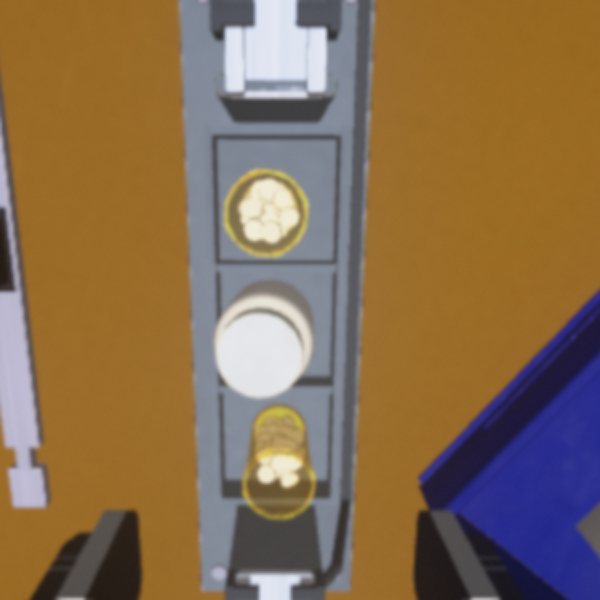

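Bar gone. The +y vial's rim is centred at crop (267,212), the −y vial's at (279,484), and the bottle between them is undisturbed. Converting these to positions.

```bash
python3 - <<'E'
from h import *
L=load('w3'); f=lambda x,y:(180+x/2,y/2)
w=.335; ex=np.array([np.cos(w),np.sin(w)]); ey=np.array([-np.sin(w),np.cos(w)])
A=at_z(L,[f(267,212),f(225,212),f(309,212),f(267,168),f(267,257)],87)[:,:2]
B=at_z(L,[f(279,484),f(243,484),f(316,484),f(279,448),f(279,519)],87)[:,:2]
for n,Q in(('A+',A),('B-',B)): print(n,Q[0].round(1),'diam x',np.linalg.norm(Q[2]-Q[1]).round(1),'y',np.linalg.norm(Q[4]-Q[3]).round(1),'mid',((Q[1]+Q[2])/2).round(1),((Q[3]+Q[4])/2).round(1))
print('sep in rack',((A[0]-B[0])@ex).round(1),((A[0]-B[0])@ey).round(1))
# rack floor corners, check cell centre: cell A inner corners at z=30
C=at_z(L,[f(214,137),f(340,137),f(335,262),f(217,262)],30)[:,:2]; print('cellA',C.mean(0).round(1))
P=cloud(L,L['d'])
q=P[...,:2]-A[0]; m=(np.hypot(q[...,0],q[...,1])<22)&(P[...,2]>70); print(np.nanpercentile(P[m],[5,50,95],axis=0).round(1))
q=P[...,:2]-B[0]; m=(np.hypot(q[...,0],q[...,1])<22)&(P[...,2]>70); print(np.nanpercentile(P[m],[5,50,95],axis=0).round(1))
# pan in top view
T=load('top0'); print('pan corners', at_z(T,[(183,165),(243,167),(239,270),(175,268)],22).round()); print('cups',at_z(T,[(197,178),(223,178)],30).round())
# clamps
hi=(P[...,2]>111)&(P[...,2]<122); qq=(P[hi][:,:2]-[598.2,-119]); b=qq@ey; print('clamp b',[np.percentile(b[b*s>0],[2,50,98]).round() for s in(-1,1) if (b*s>0).any()])
togo(*A[0],75)
E
```

```text
A+ [571.4 -51.3] diam x 34.6 y 35.2 mid [571.4 -51.3] [571.6 -51.8]
B- [ 616.7 -165.3] diam x 34.3 y 36.4 mid [ 616.9 -165.2] [ 616.7 -165.4]
sep in rack -5.2 122.6
cellA [573.8 -46.7]
[[555.  -67.5  72.2]
 [569.8 -52.8  85.8]
 [586.7 -35.8  87.6]]
[[ 601.1 -182.5   71. ]
 [ 617.3 -170.4   80.4]
 [ 632.2 -150.5   85. ]]
pan corners [[685. 430.  22.]
 [681. 218.  22.]
 [320. 216.  22.]
 [324. 433.  22.]]
cups [[637. 376.  30.]
 [638. 285.  30.]]
clamp b [array([-159., -125.,  -88.]), array([134., 139., 143.])]
13.33 [ 597.8 -117.2  246.4] [-3.1396e+00 -1.1000e-03  1.9068e+00] F [-0.1  0.1 -0.5] op 0.748 q6 -0.53
cm [ 7.09 -0.32 17.14] turn None
```

>>> drive_tool --pt "1 -0.1 1 0" --pt "2.5 -0.1 1 0" --pt "2.5 -0.1 1 0" --pt "1.1 0 2 0" --pt "0 0 2.5 0" --pt "0 0 2.5 0" --pt "0 0 2.5 0" --pt "0 0 1.5 0" --pt "0 0 0 0" --pt "0 0 0 0"

```text
clock: 14.17
eef_pos: [571.4, -50.9, 106.9]
tcp_rot: [-3.14, -0.001, 1.907]
contact_force: [0.4, -0.2, 0.2]
opening: 0.751
```

```bash
python3 - <<'E'
from h import *
togo(571.4,-51.4,70,1.906)
E
```

```text
14.17 [571.4 -50.9 106.9] [-3.1397e+00 -9.0000e-04  1.9067e+00] F [ 0.4 -0.2  0.2] op 0.751 q6 -0.43
cm [-0.05 -0.02  3.69] turn 0.001
```

>>> drive_tool --pt "-0.05 0 1 0" --pt "0 0 1.2 0" --pt "0 0 1 0" --pt "0 0 0.5 0" --pt "0 0 0 0" --pt "0 0 0 0" --jaw 0.48

```text
clock: 14.67
eef_pos: [572.8, -51.8, 70.1]
tcp_rot: [-3.141, -0.0, 1.907]
contact_force: [-0.1, -0.0, -0.3]
opening: 0.515
```

>>> drive_tool --pt "0 0 0 0" --pt "0 0 0 0" --pt "0 0 0 0" --pt "0 0 0 0" --pt "0 0 0 0" --jaw 0.75 --force 20

```text
clock: 15.08
eef_pos: [573.2, -51.8, 70.7]
tcp_rot: [3.141, 0.0, 1.907]
contact_force: [0.1, -0.2, 0.0]
opening: 0.403
```

>>> drive_tool --pt "0 0 -0.3 0" --pt "0 0 -0.7 0" --pt "0 0 -1 0" --pt "0 0 -1.5 0" --pt "0 0 -1.8 0" --pt "0 0 -2 0" --pt "0 0 -2 0" --pt "0 0 -2 0" --pt "0 0 -1.5 0" --pt "0 0 -0.8 0" --pt "0 0 -0.2 0" --pt "0 0 0 0"

```text
clock: 16.08
eef_pos: [573.2, -51.8, 209.2]
tcp_rot: [3.14, 0.0, 1.907]
contact_force: [-0.2, -0.3, -0.6]
opening: 0.405
```

```bash
python3 - <<'E'
from h import *
togo(470,340,208,1.906); grab('side','s2.png')
L=load('s2'); cv2.imwrite('pics/c4.png',cv2.resize(L['im'][90:260,180:410,::-1],None,fx=3,fy=3,interpolation=cv2.INTER_CUBIC))
E
```

```text
16.08 [573.2 -51.8 209.2] [3.1405e+00 5.0000e-04 1.9068e+00] F [-0.2 -0.3 -0.6] op 0.405 q6 -0.43
cm [40.39  3.17  0.12] turn 0.001
```

View pics/c4.png

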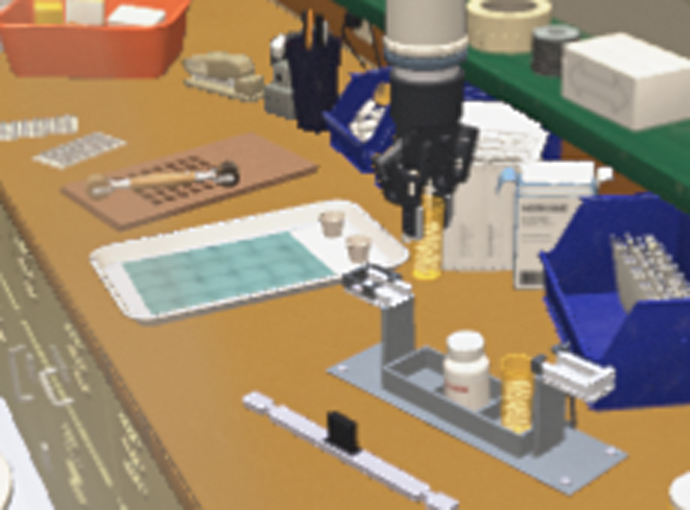

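The vial hangs upright at (430,235) in the crop and is well clear of the bracket. The bar lies flat in front of the rack. Next I'll carry the vial to the pan with gentle ramps.

>>> drive_tool --pt "0.5 0 0 0" --pt "1 0.2 0 0" --pt "1.5 0.2 0 0" --pt "2 0.2 0 0" --pt "2.5 0.2 0 0" --pt "2.5 0.2 0 0" --pt "2.5 0.2 0 0" --pt "2.5 0.2 0 0" --pt "2.5 0.2 0 0" --pt "2.5 0.2 0 0" --pt "2.5 0.2 0 0" --pt "2.5 0.2 0 0"

```text
clock: 17.13
eef_pos: [510.1, 193.2, 207.7]
tcp_rot: [-3.14, -0.0, 1.907]
contact_force: [0.3, 0.9, 0.1]
opening: 0.402
```

>>> drive_tool --pt "2.5 0.2 0 0" --pt "2.5 0.2 0 0" --pt "2.5 0.2 0.3 0" --pt "2.5 0.2 0.6 0" --pt "2 0.2 1 0" --pt "1.5 0 1.5 0" --pt "1 0 2 0" --pt "0.5 0 2 0" --pt "0.4 0 2 0" --pt "0 0 1.5 0" --pt "0 0 0.8 0" --pt "0 0 0 0"

```text
clock: 18.13
eef_pos: [468.2, 339.7, 89.2]
tcp_rot: [-3.137, 0.001, 1.907]
contact_force: [-0.5, 0.3, -0.6]
opening: 0.402
```

```bash
python3 - <<'E'
from h import *
togo(470,340,68.3,1.906)
E
```

```text
18.13 [468.2 339.7  89.2] [-3.1374e+00  1.1000e-03  1.9072e+00] F [-0.5  0.3 -0.6] op 0.402 q6 0.29
cm [-0.03  0.18  2.09] turn 0.001
```

>>> drive_tool --pt "0 0 0.6 0" --pt "0 0 0.6 0" --pt "0 0 0.4 0" --pt "0 0 0.2 0" --pt "0 0 0.1 0" --pt "0 0 0 0" --pt "0 0 0 0"

```text
clock: 18.72
eef_pos: [470.3, 340.2, 72.7]
tcp_rot: [3.141, -0.0, 1.907]
contact_force: [-0.4, -0.3, -0.7]
opening: 0.404
```

>>> drive_tool --pt "0 0 0.1 0" --pt "0 0 0.1 0" --pt "0 0 0 0"

```text
clock: 18.97
eef_pos: [470.0, 340.2, 70.4]
tcp_rot: [-3.142, 0.0, 1.907]
contact_force: [0.2, -0.2, -0.4]
opening: 0.402
```

>>> drive_tool --pt "0 0 0.1 0" --pt "0 0 0 0"

```text
clock: 19.13
eef_pos: [470.0, 340.2, 69.4]
tcp_rot: [-3.141, 0.0, 1.907]
contact_force: [0.5, 0.1, -1.2]
opening: 0.403
```

>>> drive_tool --pt "0 0 0.07 0" --pt "0 0 0 0" --pt "0 0 0 0"

```text
clock: 19.38
eef_pos: [470.1, 340.2, 68.7]
tcp_rot: [-3.142, 0.0, 1.907]
contact_force: [-0.3, 0.0, -0.5]
opening: 0.405
```

>>> drive_tool --pt "0 0 0.05 0" --pt "0 0 0 0" --pt "0 0 0 0"

```text
clock: 19.63
eef_pos: [470.1, 340.2, 68.3]
tcp_rot: [-3.142, 0.0, 1.907]
contact_force: [0.8, -0.3, -0.0]
opening: 0.408
```

>>> drive_tool --pt "0 0 0.05 0" --pt "0 0 0 0" --pt "0 0 0 0"

```text
clock: 19.88
eef_pos: [470.1, 340.3, 68.2]
tcp_rot: [3.141, -0.0, 1.907]
contact_force: [-2.3, 0.4, 5.0]
opening: 0.404
```

>>> drive_tool --pt "0 0 -0.03 0" --pt "0 0 0 0" --pt "0 0 0 0" --jaw 0.52

```text
clock: 20.13
eef_pos: [470.1, 340.1, 68.0]
tcp_rot: [-3.142, 0.0, 1.907]
contact_force: [0.4, 0.1, 0.1]
opening: 0.477
```

>>> drive_tool --pt "0 0 0 0" --pt "0 0 0 0" --pt "0 0 0 0" --pt "0 0 -0.7 0" --pt "0 0 -1.5 0" --pt "0 0 -2.5 0" --pt "0 0 -2.5 0" --pt "0 0 -2.5 0" --pt "0 0 -2.5 0" --pt "0 0 -2 0" --pt "0 0 -1 0" --jaw 0.3

```text
clock: 21.05
eef_pos: [471.0, 340.9, 223.5]
tcp_rot: [3.138, -0.001, 1.907]
contact_force: [0.2, 0.3, 0.4]
opening: 0.702
```

```bash
python3 - <<'E'
from h import *
togo(616.8,-165.3,150,1.906); grab('wrist','w4.png')
E
```

```text
21.05 [471.  340.9 223.5] [ 3.1376e+00 -1.1000e-03  1.9069e+00] F [0.2 0.3 0.4] op 0.702 q6 0.29
cm [-52.6   -2.93   7.35] turn 0.001
```

View pics/w4.png

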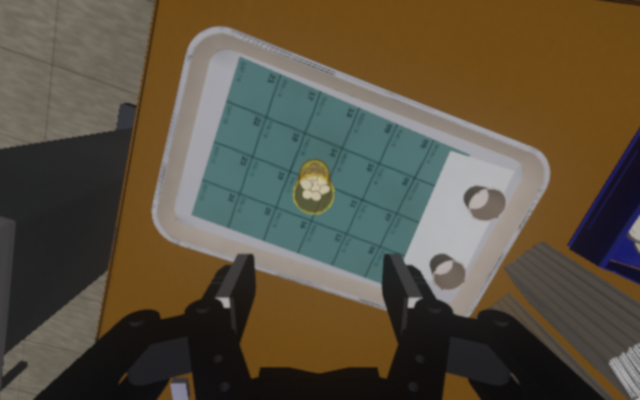

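Vial A stands upright on the pan floor at (314,190), and the cups at (485,203) and (447,271) are untouched. Going back for vial B.

>>> drive_tool --pt "-2 0 0 0" --pt "-3.8 -0.2 0 0" --pt "-3.8 -0.3 0 0" --pt "-3.8 -0.3 0 0" --pt "-3.8 -0.3 0 0" --pt "-3.8 -0.3 0 0" --pt "-3.8 -0.3 0 0" --pt "-3.8 -0.3 0 0" --pt "-3.8 -0.3 0 0" --pt "-3.8 -0.3 0 0" --pt "-3.8 -0.3 0 0" --pt "-3.8 0 0 0"

```text
clock: 22.1
eef_pos: [586.3, -84.8, 218.9]
tcp_rot: [-3.14, -0.001, 1.907]
contact_force: [0.8, 0.2, 0.3]
opening: 0.702
```

>>> drive_tool --pt "-3.8 0 0 0" --pt "-3 0 1 0" --pt "-2 0 2 0" --pt "0 0 2 0" --pt "0 0 2 0" --pt "0 0 0.5 0" --pt "0 0 0 0" --pt "0 0 0 0"

```text
clock: 22.77
eef_pos: [616.0, -165.7, 144.9]
tcp_rot: [-3.141, -0.0, 1.907]
contact_force: [-0.2, -0.5, 0.6]
opening: 0.7
```

```bash
python3 - <<'E'
from h import *
togo(616.8,-165.3,70,1.906)
p=load('w4'); 
for X in((470,340,2),(450,275,2)):
    c=p['R']@np.array(X)+p['t']; print(cv2.projectPoints(np.array([[X]],float),cv2.Rodrigues(p['R'])[0],p['t'],np.array([[p['fx'],0,p['cx']],[0,p['fy'],p['cy']],[0,0,1]]),np.array([float(p['k1']),0,0,0]))[0].ravel())
p,im,d=grab('wrist','w5.png'); L=load('w5'); P=cloud(L,d); q=P[...,:2]-[616.8,-165.3]; m=(np.hypot(q[...,0],q[...,1])<30)&(P[...,2]>75)&(P[...,2]<92); print(m.sum(),np.nanpercentile(P[m],[3,50,97],axis=0).round(1) if m.any() else '')
E
```

```text
22.77 [ 616.  -165.7  144.9] [-3.1409e+00 -5.0000e-04  1.9072e+00] F [-0.2 -0.5  0.6] op 0.7 q6 -0.6
cm [0.01 0.09 7.49] turn 0.001
[315.47075799 173.68407997]
[279.6834695  221.45075769]
1036 [[ 600.5 -182.8   75.9]
 [ 617.1 -169.7   82.5]
 [ 632.5 -150.2   85.4]]
```

>>> drive_tool --pt "0 0.06 1 0" --pt "0 0 1.5 0" --pt "0 0 1.5 0" --pt "0 0 1.5 0" --pt "0 0 1 0" --pt "0 0 0.6 0" --pt "0 0 0.3 0" --pt "0 0 0 0" --pt "0 0 0 0" --jaw 0.48

```text
clock: 23.57
eef_pos: [617.1, -165.8, 71.6]
tcp_rot: [3.141, 0.0, 1.907]
contact_force: [-0.3, -0.0, -0.4]
opening: 0.522
```

>>> drive_tool --pt "0 0 0 0" --pt "0 0 0 0" --pt "0 0 0 0" --pt "0 0 0 0" --pt "0 0 0 0" --jaw 0.75 --force 20

```text
clock: 23.98
eef_pos: [617.1, -166.0, 71.9]
tcp_rot: [3.141, 0.001, 1.907]
contact_force: [-1.2, -0.9, 6.3]
opening: 0.4
```

>>> drive_tool --pt "0 0 -0.3 0" --pt "0 0 -0.7 0" --pt "0 0 -1 0" --pt "0 0 -1.5 0" --pt "0 0 -1.8 0" --pt "0 0 -2 0" --pt "0 0 -2 0" --pt "0 0 -2 0" --pt "0 0 -1.5 0" --pt "0 0 -0.8 0" --pt "0 0 -0.2 0" --pt "0 0 0 0"

```text
clock: 24.98
eef_pos: [616.8, -165.8, 209.7]
tcp_rot: [3.141, 0.001, 1.907]
contact_force: [0.3, -0.6, 0.2]
opening: 0.401
```

```bash
python3 - <<'E'
from h import *
togo(440,280,208,1.906)
E
```

```text
24.98 [ 616.8 -165.8  209.7] [3.1407e+00 6.0000e-04 1.9068e+00] F [ 0.3 -0.6  0.2] op 0.401 q6 -0.6
cm [47.91 -2.    0.17] turn 0.001
```

>>> drive_tool --pt "0.5 0 0 0" --pt "1 -0.1 0 0" --pt "1.5 -0.1 0 0" --pt "2 -0.1 0 0" --pt "2.5 -0.1 0 0" --pt "2.5 -0.1 0 0" --pt "2.5 -0.1 0 0" --pt "2.5 -0.1 0 0" --pt "2.5 -0.1 0 0" --pt "2.5 -0.1 0 0" --pt "2.5 -0.1 0 0" --pt "2.5 -0.1 0 0"

```text
clock: 25.98
eef_pos: [521.8, 68.6, 208.5]
tcp_rot: [-3.14, -0.001, 1.907]
contact_force: [-0.5, 1.1, -1.9]
opening: 0.396
```

>>> drive_tool --pt "2.5 -0.1 0 0" --pt "2.5 -0.1 0 0" --pt "2.5 -0.1 0 0" --pt "2.5 -0.1 0 0" --pt "2.5 -0.1 0 0" --pt "2.5 -0.1 0 0" --pt "2.5 -0.1 0 0" --pt "2 -0.1 0 0" --pt "1.5 -0.1 0 0" --pt "1 0 0 0" --pt "0.5 0 0.5 0" --pt "0.4 0 1 0"

```text
clock: 26.98
eef_pos: [439.7, 280.7, 194.2]
tcp_rot: [3.14, -0.0, 1.908]
contact_force: [0.7, -0.4, -0.6]
opening: 0.402
```

>>> drive_tool --pt "0 0 1.5 0" --pt "0 0 2 0" --pt "0 0 2 0" --pt "0 0 2 0" --pt "0 0 1.5 0" --pt "0 0 1 0" --pt "0 0 0.5 0" --pt "0 0 0 0" --pt "0 0 0 0"

```text
clock: 27.73
eef_pos: [440.0, 279.8, 89.2]
tcp_rot: [-3.142, 0.0, 1.906]
contact_force: [0.7, -0.9, -0.5]
opening: 0.398
```

```bash
python3 - <<'E'
from h import *
togo(440,280,69.5,1.906)
E
```

```text
27.73 [440.  279.8  89.2] [-3.1416  0.      1.9065] F [ 0.7 -0.9 -0.5] op 0.398 q6 0.23
cm [0.02 0.   1.97] turn 0.0
```

>>> drive_tool --pt "0 0 0.6 0" --pt "0 0 0.5 0" --pt "0 0 0.4 0" --pt "0 0 0.2 0" --pt "0 0 0.1 0" --pt "0 0 0 0" --pt "0 0 0 0"

```text
clock: 28.32
eef_pos: [439.9, 279.9, 71.1]
tcp_rot: [3.142, -0.0, 1.907]
contact_force: [-0.3, 0.6, -1.2]
opening: 0.4
```

>>> drive_tool --pt "0 0 0.08 0" --pt "0 0 0 0" --pt "0 0 0 0"

```text
clock: 28.57
eef_pos: [439.9, 279.9, 70.4]
tcp_rot: [3.141, -0.0, 1.907]
contact_force: [0.2, 0.3, -1.2]
opening: 0.403
```

>>> drive_tool --pt "0 0 0.05 0" --pt "0 0 0 0" --pt "0 0 0 0"

```text
clock: 28.82
eef_pos: [439.9, 279.9, 69.8]
tcp_rot: [3.142, -0.0, 1.907]
contact_force: [-0.0, -1.3, -1.9]
opening: 0.399
```

>>> drive_tool --pt "0 0 0.05 0" --pt "0 0 0 0" --pt "0 0 0 0"

```text
clock: 29.07
eef_pos: [439.9, 280.0, 69.5]
tcp_rot: [3.141, -0.0, 1.907]
contact_force: [-1.6, -0.6, 4.3]
opening: 0.401
```

>>> drive_tool --pt "0 0 0.04 0" --pt "0 0 0 0" --pt "0 0 0 0"

```text
clock: 29.32
eef_pos: [439.9, 280.0, 69.4]
tcp_rot: [3.141, -0.0, 1.907]
contact_force: [-1.7, -1.1, 8.9]
opening: 0.402
```

>>> drive_tool --pt "0 0 -0.06 0" --pt "0 0 0 0" --pt "0 0 0 0" --jaw 0.52

```text
clock: 29.57
eef_pos: [439.9, 279.9, 69.4]
tcp_rot: [3.142, 0.0, 1.907]
contact_force: [0.7, 0.2, -0.4]
opening: 0.482
```

>>> drive_tool --pt "0 0 0 0" --pt "0 0 0 0" --pt "0 0 0 0" --pt "0 0 -0.7 0" --pt "0 0 -1.5 0" --pt "0 0 -2.5 0" --pt "0 0 -2.5 0" --pt "0 0 -2.5 0" --pt "0 0 -2.5 0" --pt "0 0 -2 0" --pt "0 0 -1 0" --pt "0 0 0 0" --jaw 0.32

```text
clock: 30.57
eef_pos: [440.9, 280.6, 224.0]
tcp_rot: [3.137, -0.001, 1.907]
contact_force: [1.0, -0.9, 0.2]
opening: 0.683
```

```bash
python3 - <<'E'
from h import *
st(); grab('wrist','w6.png'); grab('side','s6.png'); grab('top','t6.png')
a=load('w6')['im'][:300,100:560,::-1]; b=load('s6')['im'][90:290,180:500,::-1]
b=cv2.resize(b,(460,288),interpolation=cv2.INTER_CUBIC); cv2.imwrite('pics/f.png',np.r_[a,b])
T=load('t6');T0=load('top0'); d=cv2.absdiff(T['im'],T0['im']).max(2)
for n,(u,v) in dict(jar=(432,178),stap=(431,243),cup1=(197,178),cup2=(223,178)).items(): print(n,d[v-12:v+13,u-15:u+16].mean())
E
```

```text
30.57 [440.9 280.6 224. ] [ 3.1374e+00 -1.0000e-03  1.9068e+00] F [ 1.  -0.9  0.2] op 0.683 q6 0.23
jar 5.179354838709678
stap 5.234838709677419
cup1 13.863225806451613
cup2 5.374193548387097
```

View pics/f.png

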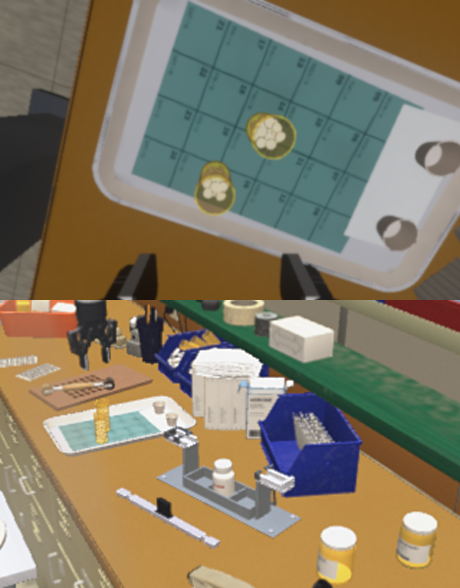

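Both vials stand upright on the pan, at (270,135) and (215,190) in the crop. The bottle is alone in the rack and the bar lies flat in front of it. I'll check why the cup 1 area changed in the top view before handing in.

```bash
python3 - <<'E'
from h import *
print('w4',at_z(load('w4'),[(485,203),(447,271)],25)[:,:2].round(),'w6',at_z(load('w6'),[(537,155),(498,233)],25)[:,:2].round(),'top0',at_z(load('top0'),[(197,178),(223,178)],25)[:,:2].round())
P=cloud(load('t6'),load('t6')['d']); print(P[178,197].round(),P[185,192].round())
E
```

```text
w4 [[643. 373.]
 [641. 289.]] w6 [[638. 374.]
 [642. 287.]] top0 [[638. 377.]
 [639. 286.]]
[644. 383.   1.] [496. 240. 575.]
```

The cups haven't moved: the top view change is the arm, at z 575, passing in front of cup 1. Handing in.

```bash
python3 -c "
from rig import job
print(job.sign_off())"
```

```text
the job is handed in; nothing more can be done
None
```

The job is done and handed in at about 31 s of the 72 s allowed.

- **Bar:** I slid it about 28 mm toward the left bracket until it met its stop, where the force rose from about 3 N to 11 N. It then lifted straight out, with only about 3 N on the wrist, roughly its weight. It lies flat on the worktop in front of the rack, about 100 mm from the base plate.
- **Vials:** Both amber vials were carried upright and lowered until they touched the pan floor, then released. They stand at about (470, 340) and (440, 280) mm.
- **Left alone:** The white bottle is still in its cell.

**Last checks:** The final wrist and side pictures show both vials standing, the bottle in place, the bar flat and the gripper clear. The jar and stapler look the same as at the start in the top view. The cups measure within about 5 mm of where they started, which is within measuring error. The one mismatch was a change in the top view near one cup. That was the arm partly blocking the camera, and the wrist pictures show the cup in place.

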